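# Set the culture tube caps for the incubator

### The arm

A 7-joint arm with a two-finger parallel gripper is mounted at the origin on the work surface. World frame = base frame: x ahead of the robot, y to its left, z up, the work surface at z = 0. Lengths are in m, angles in rad, forces in N, time in s.
With the tool pointing down it reaches from about 0.425 to 0.925 m from the base axis. Payload 6.8 kg.
Tool frame: the origin (TCP) lies at the very end of the fingers, on their centre line; the grasp point (between the pads) lies 19 mm behind it; z points along the fingers, y is the line along which they close (so a half turn about z gives the same grasp; the last joint's range is limited). The gripper opens to 85 mm and grips with 20 to 120 N. Pads are 22 mm wide; open, the fingers measure 114 mm over their backs; the gripper's body (76 mm by 85 mm) begins 54 mm behind the grasp point. The pads swing forward as they close: fully open they stand 13 mm farther back than shut.
Start: joints at [1.149, 0.477, 0.022, 1.555, -0.011, 1.109, -0.083], TCP at [0.208, -0.642, 0.231] pointing down, gripper open.
Joint ranges: [-2.96, 2.96], [-0.34, 2.1], [-1.41, 1.46], [0.24, 2.44], [-1.37, 4.51], [0.17, 1.92], [-2.96, 2.96]. Speed limits (rad/s): [2.39, 2.39, 3.14, 3.14, 3.14, 3.14, 3.14].

### API

Orientations are given as a rotation vector (axis times angle).
In Python, from bench import get_obs, viewer, r gives the robot as it stands. The module is installed in compiled form; this text tells all that it offers.
- The arm moves only by the tool play_rows, never from a script. Its argument "commands" is a list that holds one entry, the list of rows, each a list of 5 numbers: the gripper's target within -1 to 1 (shut at 1, half-way at 0, fully open at -1), then the shift along the tool's x, y, z scaled (see below), then the turn about the tool's z scaled (see below). A call has 1 to 12 rows; each row is the pose to reach, as a shift and turn from the pose commanded when the call began, along the tool's axes at that moment; what a row does not reach only later rows make up. The controller multiplies each number of a shift by 0.2 m and each number of a turn by pi/2 rad. A row lasts 1/12 s, in which the tool goes at most 41.7 mm and 7.16 degrees, less where a joint would pass 70% of its speed; a pose out of reach is approached as far as the arm can. A call with a number of a shift or a turn outside -1 to 1 is refused whole. A call with a gripper value outside its range is refused whole. The fingers move at their own pace and stop on an object; "grip_force" is the grip in N (left out, the last holds). Time passes only in rows, so rows that repeat a pose let the fingers close. It gives the time, the measured TCP pose, the force, the opening and the grip force at its end, in the units of the state.
- get_obs(): the state, without advancing time (a new reading comes with each control period).
- viewer.grab_frame(name): name is "scene" or "side" or "wrist"; returns a dict with "pixels" (420x560x3 uint8, red, green, blue), "fovy" (degrees; the focal length in pixels is half the picture's height over the tangent of half this angle, whatever the lens; pixels are square), "cx", "cy" (the principal point, pixels), "distortion" ([k1, k2, p1, p2, k3] as OpenCV has them; the pictures are not rectified), "world_to_cam" (4x4, takes a point from world to camera coordinates); the wrist camera has in their place "hand_eye" (4x4, takes a point from camera to tool coordinates, whose origin is the TCP and whose axes are the flange's). Camera axes: x right, y up, looking along -z (the intrinsics and any distortion apply to the point x, -y, -z); pixel columns grow to the right and rows downward; lengths in m; the calibration is good to about 2 mm. A picture is of the moment at which its call begins: read the wrist's pose just before it. There is no depth.
- r.hand_in(): hands the job in; it is judged then, once.
Trained networks look in a picture, given as the dict that the camera call returned (one of the last four; its "shot" number tells which), for a name from the list of things; names that differ only in an ending like _2 or _b are one class to them, and where a whole thing is asked for, a point or a joint stands for the part that bears it (a point fixed in the world has none). Each returns a list of dicts, best first, with "score" (0 to 1); they miss things now and then, are a little off and sometimes report something else, mostly with a low value. They report only what shows in the picture. A call takes as long as a camera call.
- viewer.trace(picture, thing): "pixels" (420x560 bool, what is visible of it) and "rect" ([left, top, right, bottom] in pixels, round what is visible of it).
The state is a dict: "clock": time; "joints": joint angles; "qvel": joint speeds; "tau": joint torques, N m; "tcp_pos": TCP position; "orientation": TCP orientation; "contact_force": force on the tool from outside, world axes, zero at the start; "moment": the same for the moment, N m; "grip_width": finger opening in m; "gripper_force": force on a finger pad.
Only numpy, scipy, OpenCV 4.12 (cv2) and the standard library are available. Lean on these libraries where they do the work, as an engineer would, in place of code of your own. Each camera call takes 0.05 s, during which the arm holds its last target. There are 200 camera calls.

### The job

This rack of push-cap culture tubes is going into the incubator: the widest tube must breathe, so pull its cap up to the raised, venting position; the slimmest tube must be sealed, so press its cap down fully home. Leave the cap of the medium-sized tube as it is.

Things in the scene. Friction and masses are not known exactly. Their poses are not given: they have to be found in the camera images.
- rack: White perforated rack, fixed, top deck 100 x 270 mm, 70 mm above the table; origin under its centre, y along its length. Three clear tubes are clamped upright along its middle, at y = -85, 0 and +85 mm, in any order. Their red caps slide only up and down, 14 mm, held by a snug fit: about 6 N moves them, and they stay where left. z is up.
- wide_top (a point): Centre of the top face of the widest tube's red ribbed cap: 40 mm across, 30 mm tall, on a tube 32 mm across, bare from cap to rack. This point is 150 mm above the table when the cap is fully home, 164 mm when fully raised; it starts at most 2 mm above home.
- slim_top (a point): Centre of the top face of the slimmest tube's red ribbed cap: 20 mm across, 30 mm tall, on a tube 15 mm across, bare from cap to rack. This point is 130 mm above the table when the cap is fully home, 144 mm when fully raised; it starts 9 to 14 mm above home.
- medium_top (a point): Centre of the top face of the medium tube's red ribbed cap: 28 mm across, 30 mm tall, on a tube 22 mm across. This point is 140 mm above the table when the cap is fully home, 154 mm when fully raised; it starts anywhere between and is to be left there.

How it is judged:
By the outcome, as a careful person would: the job done as asked, in the order asked, and still so for the second after the job is handed in, with the robot touching nothing.
It also fails if it takes over 35 s, if anything falls off the work surface, if the arm or the gripper's body presses on something with over 40 N, if the wrist force passes 120 N, or if a joint passes its speed limit or range.

## Working session

There is one attempt and no reset: what is moved stays moved. The work goes in short steps, Python scripts to look and compute and a tool call to move; the robot and the scene stay as the last step left them, time stands still between calls to the robot, and variables do not carry over. Pictures are saved under pics/ and viewed, at most 10 in all, crops included, and the job is handed in when it is done.

Besides the shell and the picture viewer there is one more tool, called after ">>>" as a command line: name --argument value ..., lists and objects as JSON in quotes. play_rows: Moves the arm, as the interface text tells. Shifts and turns lie within -1 to 1; 1 stands for 0.2 m of shift or pi/2 rad of turn. Its arguments: {"type":"object","properties":{"commands":{"type":"array","items":{"type":"array","items":{"type":"array","items":{"type":"number","minimum":-1,"maximum":1}}}},"grip_force":{"type":"number"}},"required":["commands"]}

```bash
mkdir -p pics
cat > h.py <<'E'
from bench import get_obs, viewer, r
import numpy as np, cv2, pickle
from scipy.spatial.transform import Rotation as R
def shot(n):
    o=get_obs(); f=viewer.grab_frame(n); f['obs']=o; return f
def cam(f):
    h=f['pixels'].shape[0]; fl=h/2/np.tan(np.radians(f['fovy'])/2)
    K=np.array([[fl,0,f['cx']],[0,fl,f['cy']],[0,0,1]])
    if 'world_to_cam' in f: W=np.array(f['world_to_cam'])
    else:
        T=np.eye(4);T[:3,:3]=R.from_rotvec(f['obs']['orientation']).as_matrix();T[:3,3]=f['obs']['tcp_pos']
        W=np.linalg.inv(T@np.array(f['hand_eye']))
    return K,np.array(f['distortion'],float),W
def atz(f,uv,z):
    K,d,W=cam(f); p=cv2.undistortPoints(np.array([[uv]],float),K,d)[0,0]
    C=np.linalg.inv(W); v=C[:3,:3]@np.array([p[0],-p[1],-1]); o=C[:3,3]
    return o+v*(z-o[2])/v[2]
def proj(f,P):
    K,d,W=cam(f); c=(W@np.c_[np.atleast_2d(P),np.ones(len(np.atleast_2d(P)))].T)[:3].T*[1,-1,-1]
    return cv2.projectPoints(c,np.zeros(3),np.zeros(3),K,d)[0][:,0]
def save(f,n): cv2.imwrite('pics/'+n,f['pixels'][:,:,::-1])
E
python3 - <<'E'
from h import *
o=get_obs();print(o['clock'],o['tcp_pos'],o['orientation'],o['grip_width'])
ims=[]
for n in('scene','side'):
    f=shot(n);ims.append(f['pixels'])
    print(n,f['distortion'],np.linalg.inv(cam(f)[2])[:3,3])
    for t in('rack','wide_top','slim_top','medium_top'):
        for q in viewer.trace(f,t)[:2]:
            b=q['rect'];print(t,round(q['score'],2),b)
            if t!='rack': print('  topmid',atz(f,((b[0]+b[2])/2,b[1]),{'w':.151,'s':.142,'m':.147}[t[0]]).round(3))
    save(f,n+'0.png')
E
```

```text
0.0 [ 0.20813873 -0.64146686  0.23030158] [-3.10120031e+00 -4.90587424e-01  6.60623359e-04] 0.08533221148892117
scene [0.01193002 0.         0.         0.         0.        ] [0.77752698 0.3530644  0.63044886]
rack 0.85 [193.5, 136.9, 331.7, 243.8]
wide_top 0.98 [282.5, 153.3, 307.0, 178.1]
  topmid [ 0.481 -0.02   0.151]
slim_top 0.45 [252.6, 144.0, 264.4, 163.6]
  topmid [ 0.515 -0.084  0.142]
medium_top 0.52 [216.0, 118.6, 236.6, 139.8]
  topmid [ 0.53  -0.173  0.147]
side [-0.02972846  0.          0.          0.          0.        ] [ 0.2305558  -0.40370385  0.48397336]
rack 0.63 [194.0, 253.0, 412.7, 415.5]
wide_top 0.66 [220.3, 216.0, 258.0, 256.2]
  topmid [0.502 0.019 0.151]
slim_top 0.61 [287.1, 253.5, 307.0, 283.0]
  topmid [ 0.52  -0.078  0.142]
medium_top 0.78 [349.7, 271.3, 379.7, 306.2]
  topmid [ 0.557 -0.153  0.147]
```

View pics/scene0.png

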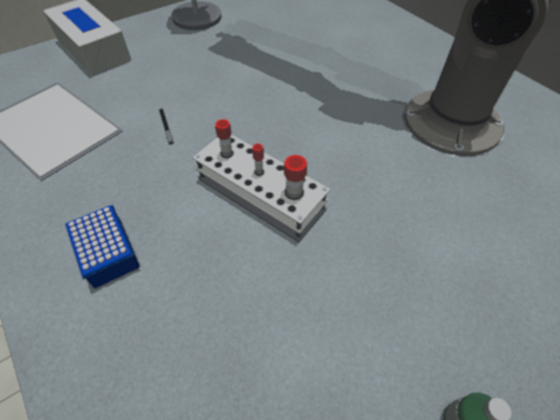

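View pics/side0.png

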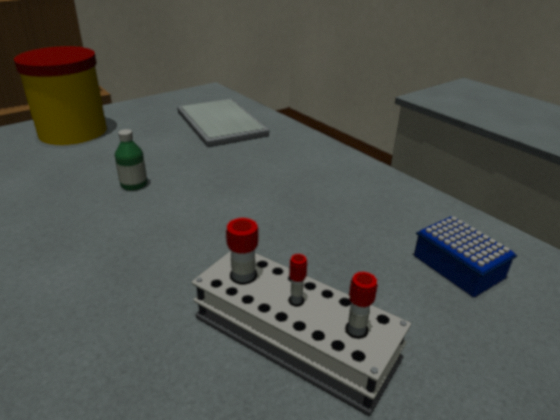

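The scene view shows the wide cap at about (295,167), the slim one in the middle at (258,152), and the medium one at (223,129). In the side view the order along the row is the same. Next I'll fit the rack pose from both views together.

```bash
cat > fit.py <<'E'
from h import *
from scipy.optimize import least_squares
D={'wide_top':.04,'slim_top':.02,'medium_top':.028}; Z0={'wide_top':.150,'slim_top':.130,'medium_top':.140}
th=np.linspace(0,2*np.pi,40)
def rim(x,y,z,d): 
    a=np.c_[x+d/2*np.cos(th),y+d/2*np.sin(th)]
    return np.r_[np.c_[a,np.full(40,z)],np.c_[a,np.full(40,z-.03)]]
def redrect(f,t):
    # red pixels near the network's rect
    q=viewer.trace(f,t)
    if not q: return None
    b=q[0]['rect']; p=f['pixels'].astype(int)
    m=((p[...,0]>90)&(p[...,0]>2*p[...,1])&(p[...,0]>2*p[...,2])).astype(np.uint8)
    n,l,s,c=cv2.connectedComponentsWithStats(m)
    k=[i for i in range(1,n) if s[i,4]>40]
    if not k: return None
    i=min(k,key=lambda i:np.hypot(*(c[i]-[(b[0]+b[2])/2,(b[1]+b[3])/2])))
    x,y,w,h,_=s[i]; return np.array([x,y,x+w,y+h],float)-.5
def fit(meas,p0):
    def pts(p):
        u=np.array([np.cos(p[2]),np.sin(p[2])])
        return {'wide_top':[*(p[:2]+.085*u),p[3]],'slim_top':[*p[:2],p[4]],'medium_top':[*(p[:2]-.085*u),p[5]]}
    def res(p):
        P=pts(p);r=[]
        for f,t,b in meas:
            q=proj(f,rim(*P[t],D[t])); r+=list(np.r_[q.min(0),q.max(0)]-b)
        return r
    s=least_squares(res,p0,loss='soft_l1'); return pts(s.x),s.x,np.array(res(s.x)).reshape(-1,4)
E
python3 - <<'E'
from fit import *
meas=[]
for n in('scene','side'):
    f=shot(n)
    for t in D:
        b=redrect(f,t); meas.append((f,t,b)); 
P,x,res=fit(meas,[.52,-.08,1.9,.151,.142,.147])
for t in P: print(t,np.round(P[t],4))
print(np.degrees(x[2]),res.round(1))
o=get_obs(); M=R.from_rotvec(o['orientation']).as_matrix(); print(M.round(3), o['tcp_pos'])
E
```

```text
wide_top [4.938e-01 2.000e-04 1.558e-01]
slim_top [ 0.5202 -0.0806  0.1429]
medium_top [ 0.5466 -0.1614  0.1526]
108.11025832840296 [[-0.6 -1.4  0.8  8.2]
 [-0.6 -1.4  0.9  8.9]
 [-1.3 -1.4  1.3 10.5]
 [-0.5 -4.6  0.4 14.7]
 [-0.1 -4.6  0.5 15.2]
 [-2.4 -4.7  1.1 15.5]]
[[ 0.951  0.309  0.   ]
 [ 0.309 -0.951 -0.   ]
 [-0.     0.    -1.   ]] [ 0.20838098 -0.64205747  0.23134482]
```

```bash
sed -i 's/p\[...,0\]>90/p[...,0]>45/' fit.py
python3 - <<'E'
from fit import *
meas=[]
for n in('scene','side'):
    f=shot(n)
    for t in D:
        b=redrect(f,t); meas.append((f,t,b)); print(t,b)
P,x,res=fit(meas,[.52,-.08,1.9,.151,.142,.147])
for t in P: print(t,np.round(P[t],4))
print(np.degrees(x[2]),res.round(1))
q=[(f['pixels'][r,239]).tolist() for r in range(212,285,4)];print(q)
print(np.linalg.norm(np.array(P['wide_top'])-np.linalg.inv(cam(f)[2])[:3,3]),f['fovy'],f['cx'],f['cy'])
E
```

```text
wide_top [284.5 154.5 306.5 174.5]
slim_top [252.5 143.5 262.5 153.5]
medium_top [215.5 119.5 229.5 132.5]
wide_top [226.5 217.5 257.5 252.5]
slim_top None
medium_top [349.5 270.5 376.5 306.5]Traceback (most recent call last):
  File "<stdin>", line 7, in <module>
  File "fit.py", line 28, in fit
    s=least_squares(res,p0,loss='soft_l1'); return pts(s.x),s.x,np.array(res(s.x)).reshape(-1,4)
    return func(*args, **kwargs)
    vector_fun = VectorFunction(
        fun_wrapped,
    ...<6 lines>...
        workers=workers
    )
    self._update_fun()
    ~~~~~~~~~~~~~~~~^^
    self.f = self.fun_wrapped(xp_copy(self.x))
             ~~~~~~~~~~~~~~~~^^^^^^^^^^^^^^^^^
    return np.atleast_1d(self.fun(x))
                         ~~~~~~~~^^^
    return self.f(x, *self.args, **self.kwargs)
           ~~~~~~^^^^^^^^^^^^^^^^^^^^^^^^^^^^^^
  File "fit.py", line 26, in res
    q=proj(f,rim(*P[t],D[t])); r+=list(np.r_[q.min(0),q.max(0)]-b)
                                       ~~~~~~~~~~~~~~~~~~~~~~~~^~
TypeError: unsupported operand type(s) for -: 'float' and 'NoneType'
```

```bash
python3 - <<'E'
s=open('h.py').read()
f=open('fit.py').read()
a=f.index("    q=viewer.trace"); b=f.index("    n,l,s,c=")
f=f[:a]+'''    b=GUESS[t]; p=cv2.GaussianBlur(f['pixels'],(0,0),.7).astype(int)
    b=proj(f,[b])[0]; b=np.r_[b,b]
    m=((p[...,0]>40)&(p[...,0]>1.6*p[...,1])&(p[...,0]>1.6*p[...,2])).astype(np.uint8)
'''+f[b:]
f=f.replace("th=np","GUESS={'wide_top':[.494,0,.14],'slim_top':[.52,-.08,.13],'medium_top':[.547,-.161,.135]}\nth=np",1)
open('fit.py','w').write(f)
E
python3 - <<'E'
from fit import *
meas=[]
for n in('scene','side'):
    f=shot(n)
    for t in D:
        b=redrect(f,t); meas.append((f,t,b)); print(t,b)
P,x,res=fit(meas,[.52,-.08,1.9,.151,.142,.147])
for t in P: print(t,np.round(P[t],4))
print(np.degrees(x[2]),res.round(1))
print([(f['pixels'][r,239]).tolist() for r in range(212,285,4)])
E
```

```text
wide_top [283.5 154.5 306.5 180.5]
slim_top [251.5 143.5 262.5 160.5]
medium_top [214.5 118.5 229.5 138.5]
wide_top [225.5 216.5 257.5 253.5]
slim_top [289.5 252.5 306.5 281.5]
medium_top [348.5 270.5 377.5 306.5]
wide_top [ 0.4923 -0.0018  0.1521]
slim_top [ 0.5187 -0.0826  0.1399]
medium_top [ 0.545  -0.1634  0.1505]
108.06264202316163 [[ 0.4 -0.9  0.7  1.5]
 [ 0.6 -1.2  1.   1. ]
 [ 0.1 -0.5  1.6  1.4]
 [ 0.5 -0.2  0.4  0.2]
 [-0.1 -0.4  0.5  0.5]
 [ 0.7 -0.8  0.3  0.5]]
[[92, 99, 97], [99, 91, 89], [119, 0, 0], [97, 8, 3], [96, 4, 0], [139, 0, 0], [71, 0, 0], [60, 1, 1], [58, 1, 0], [60, 3, 0], [62, 17, 16], [66, 72, 68], [68, 73, 68], [64, 67, 60], [66, 69, 60], [71, 73, 64], [48, 50, 49], [40, 45, 43], [79, 79, 74]]
```

The fit is good: residuals are about 1 px and the heights are plausible. The row lies at 108°, so I'll close across it. Moving over to the wide cap now.

>>> play_rows --commands '[[[-1,0.5,-0.5,0,0],[-1,1,-1,0,0],[-1,1,-1,0,0],[-1,1,-1,0,0],[-1,1,-1,0,0],[-1,1,-1,0,0],[-1,1,-1,0,0],[-1,1,-1,0,0],[-1,1,-1,0,0]]]'

```text
clock: 2.15
tcp_pos: [0.3382, -0.3885, 0.2317]
orientation: [3.101, 0.498, 0.001]
contact_force: [-0.8, 0.1, -0.5]
grip_width: 0.0851
gripper_force: 0.0
```

>>> play_rows --commands '[[[-1,1,-1,0,0],[-1,1,-1,0,0],[-1,1,-1,0,0],[-1,1,-1,0,0],[-1,1,-1,0,0],[-1,1,-1,0,0],[-1,1,-1,0,0],[-1,1,-1,0,0],[-1,1,-1,0,0]]]'

```text
clock: 2.9
tcp_pos: [0.4662, -0.1378, 0.2314]
orientation: [3.102, 0.494, 0.001]
contact_force: [0.0, -1.1, -0.3]
grip_width: 0.0852
gripper_force: 0.0
```

>>> play_rows --commands '[[[-1,0.34,-0.6,0,-0.2],[-1,0.34,-0.6,0,-0.4],[-1,0.34,-0.6,0,-0.6],[-1,0.34,-0.6,0,-0.8],[-1,0.34,-0.6,0,-1],[-1,0.34,-0.6,0,-1],[-1,0.34,-0.6,0,-1],[-1,0.34,-0.6,0,-1],[-1,0.34,-0.6,0,-1],[-1,0.34,-0.6,0,-1],[-1,0.34,-0.6,0,-1],[-1,0.34,-0.6,0,-1]]]'

```text
clock: 3.9
tcp_pos: [0.4931, -0.0063, 0.2311]
orientation: [1.934, 2.475, -0.002]
contact_force: [0.4, -0.6, -0.1]
grip_width: 0.0858
gripper_force: 0.0
```

>>> play_rows --commands '[[[-1,0,0,0,-0.045],[-1,0,0,0,-0.045],[-1,0,0,0,-0.045]]]'

```text
clock: 4.15
tcp_pos: [0.4931, -0.0054, 0.2311]
orientation: [1.855, 2.535, -0.001]
contact_force: [0.3, -0.1, 0.4]
grip_width: 0.0849
gripper_force: 0.0
```

Run:
```python
from fit import *
f=shot('wrist');o=f['obs'];im=f['pixels'].copy()
M=R.from_rotvec(o['orientation']).as_matrix();print(M.round(3),o['tcp_pos'])
for t,c in {'wide_top':[.4923,-.0018,.1521],'slim_top':[.5187,-.0826,.1399]}.items():
    q=proj(f,rim(*c,D[t]))[:40]
    cv2.polylines(im,[q.round().astype(np.int32)],True,(0,255,0),1)
cv2.imwrite('pics/w1.png',im[:,:,::-1])
print('d tool', (M.T@(np.array([.4923,-.0018,.15])-o['tcp_pos'])).round(4))
```

```text
[[-0.303  0.953 -0.   ]
 [ 0.953  0.303 -0.001]
 [-0.    -0.    -1.   ]] [ 0.49309263 -0.00542327  0.23113757]
d tool [0.0037 0.0004 0.0811]
```

View pics/w1.png

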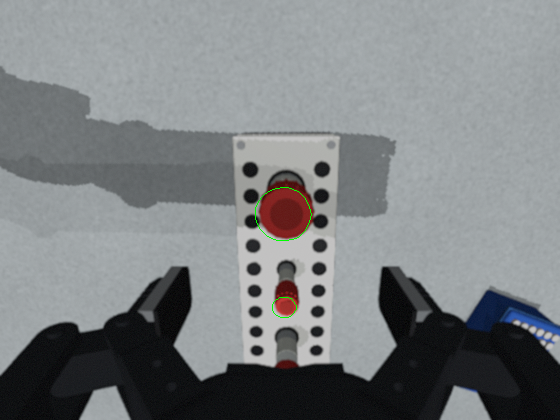

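The predicted wide-cap circle sits on the cap at (285,212), and the slim one matches at (285,307). Descending and gripping.

>>> play_rows --commands '[[[-1,0.018,0,0,0],[-1,0.018,0,0.15,0],[-1,0.018,0,0.3,0],[-1,0.018,0,0.45,0],[-1,0.018,0,0.55,0],[-1,0.018,0,0.595,0],[-1,0.018,0,0.595,0],[-1,0.018,0,0.595,0]]]' --grip_force 40

```text
clock: 4.87
tcp_pos: [0.4922, 0.0006, 0.1128]
orientation: [1.848, 2.541, 0.0]
contact_force: [0.8, -0.4, -0.1]
grip_width: 0.0855
gripper_force: 0.0
```

>>> play_rows --commands '[[[1,0,0,0,0],[1,0,0,0,0],[1,0,0,0,0],[1,0,0,0,0],[1,0,0,0,0],[1,0,0,0,0],[1,0,0,0,0],[1,0,0,0,0],[1,0,0,0,0],[1,0,0,0,0],[1,0,0,0,0],[1,0,0,0,0]]]' --grip_force 40

```text
clock: 5.87
tcp_pos: [0.4924, 0.0003, 0.1131]
orientation: [1.847, 2.54, 0.001]
contact_force: [-0.3, -0.3, 6.1]
grip_width: 0.039
gripper_force: 39.7
```

>>> play_rows --commands '[[[1,0,0,-0.01,0],[1,0,0,-0.02,0],[1,0,0,-0.03,0],[1,0,0,-0.04,0],[1,0,0,-0.05,0],[1,0,0,-0.058,0],[1,0,0,-0.058,0],[1,0,0,-0.058,0]]]'

```text
clock: 6.53
tcp_pos: [0.4923, 0.0004, 0.1244]
orientation: [1.847, 2.54, 0.001]
contact_force: [3.5, -1.4, -0.7]
grip_width: 0.0395
gripper_force: 41.3
```

>>> play_rows --commands '[[[1,0,0,-0.005,0],[1,0,0,-0.01,0],[1,0,0,-0.015,0],[1,0,0,-0.015,0]]]'

```text
clock: 6.87
tcp_pos: [0.4923, 0.0004, 0.1257]
orientation: [1.847, 2.541, 0.002]
contact_force: [10.9, 0.4, -19.7]
grip_width: 0.039
gripper_force: 44.5
```

```bash
cat > look.py <<'E'
from fit import *
import sys
# height of each cap top with xy fixed, from both views' rects
XY={'wide_top':(.4923,-.0018),'slim_top':(.5187,-.0826),'medium_top':(.545,-.1634)}
for n in('scene','side'):
    f=shot(n)
    if len(sys.argv)>1: save(f,n+sys.argv[1]+'.png')
    for t in D:
        b=redrect(f,t)
        s=least_squares(lambda z:(np.r_[(q:=proj(f,rim(*XY[t],z[0],D[t]))).min(0),q.max(0)]-b)[[1,3]],[.145])
        print(n,t,s.x.round(4),s.fun.round(1))
E
python3 look.py
```

```text
scene wide_top [0.1628] [-1.3  1.4]
scene slim_top [0.1395] [-1.   1.1]
scene medium_top [0.1515] [-0.9  1. ]
side wide_top [0.1646] [-0.3  0.3]
side slim_top [0.14] [-0.4  0.4]
side medium_top [0.1503] [-0.6  0.7]
```

The pull force reached about 20 N at the stop, and both views put the wide cap at about 164 mm, so it is fully raised. Releasing and backing straight up.

>>> play_rows --commands '[[[-1,0,0,0,0],[-1,0,0,0,0],[-1,0,0,0,0],[-1,0,0,0,0],[-1,0,0,0,0],[-1,0,0,0,0],[-1,0,0,0,0],[-1,0,0,0,0],[-1,0,0,0,0]]]'

```text
clock: 7.72
tcp_pos: [0.4919, 0.0004, 0.127]
orientation: [1.847, 2.541, -0.0]
contact_force: [0.7, -0.4, 0.3]
grip_width: 0.0852
gripper_force: 0.0
```

>>> play_rows --commands '[[[-1,0,0,-0.1,0],[-1,0,0,-0.25,0],[-1,0,0,-0.4,0],[-1,0,0,-0.5,0],[1,0,0,-0.5,0],[1,-0.15,0,-0.5,0],[1,-0.3,0,-0.5,0],[1,-0.425,0,-0.5,0],[1,-0.425,0,-0.5,0],[1,-0.425,0,-0.5,0]]]'

```text
clock: 8.55
tcp_pos: [0.5178, -0.0819, 0.226]
orientation: [-1.851, -2.537, 0.001]
contact_force: [-0.7, 0.4, 1.5]
grip_width: 0.0121
gripper_force: 0.0
```

```bash
python3 look.py
python3 - <<'E'
from fit import *
o=get_obs();M=R.from_rotvec(o['orientation']).as_matrix()
print(o['clock'],o['tcp_pos'],(M.T@(np.array([.5187,-.0826,.140])-o['tcp_pos'])).round(4),o['grip_width'])
f=shot('wrist'); save(f,'w2.png')
E
```

```text
scene wide_top [0.1641] [-0.9  1. ]
scene slim_top [0.1395] [-1.   1.1]
scene medium_top [0.1515] [-0.9  1. ]
side wide_top [0.1646] [-0.3  0.3]
side slim_top [0.1392] [-0.9  0.9]
side medium_top [0.1503] [-0.6  0.7]
8.65 [ 0.5176379  -0.07944307  0.22632368] [-0.0034  0.0001  0.0863] 0.00012319635111236719
```

View pics/w2.png

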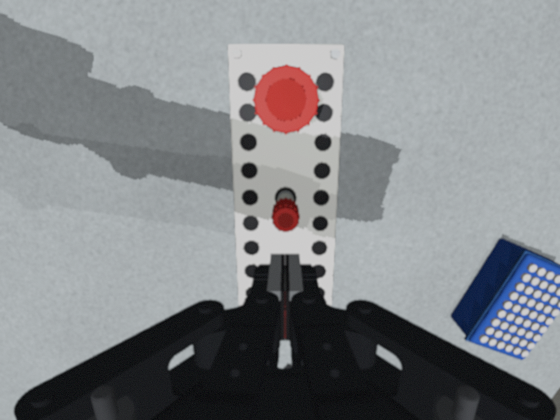

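The wide cap stays raised, seen at (286,98). The shut fingers are over the slim cap. Pressing down in steps.

>>> play_rows --commands '[[[1,-0.01,0,0.1,0],[1,-0.01,0,0.25,0],[1,-0.01,0,0.36,0],[1,-0.01,0,0.4,0],[1,-0.01,0,0.42,0],[1,-0.01,0,0.43,0],[1,-0.01,0,0.44,0],[1,-0.01,0,0.45,0],[1,-0.01,0,0.46,0],[1,-0.01,0,0.47,0],[1,-0.01,0,0.47,0],[1,-0.01,0,0.47,0]]]'

```text
clock: 9.7
tcp_pos: [0.5197, -0.0819, 0.1342]
orientation: [1.846, 2.54, 0.002]
contact_force: [-1.8, 1.2, 5.8]
grip_width: -0.0001
gripper_force: 2.9
```

>>> play_rows --commands '[[[1,0,0,0.005,0],[1,0,0,0.01,0],[1,0,0,0.015,0],[1,0,0,0.019,0],[1,0,0,0.019,0]]]'

```text
clock: 10.12
tcp_pos: [0.5197, -0.082, 0.1301]
orientation: [1.846, 2.54, 0.002]
contact_force: [0.2, 1.0, 4.7]
grip_width: -0.0002
gripper_force: 2.3
```

>>> play_rows --commands '[[[1,0,0,0.005,0],[1,0,0,0.009,0],[1,0,0,0.009,0],[1,0,0,0.009,0]]]'

```text
clock: 10.45
tcp_pos: [0.5199, -0.0819, 0.1299]
orientation: [1.845, 2.539, 0.001]
contact_force: [-6.9, 1.8, 20.5]
grip_width: -0.0003
gripper_force: 10.3
```

The force rose to 20 N at z = 0.130, so the cap is home. Retreating.

>>> play_rows --commands '[[[1,0,0,-0.1,0],[1,0,0,-0.25,0],[1,0,0,-0.4,0],[1,0,0,-0.6,0],[1,0,0,-0.75,0],[1,0,0,-0.75,0],[1,0,0,-0.75,0]]]'

```text
clock: 11.03
tcp_pos: [0.5199, -0.0826, 0.2795]
orientation: [1.845, 2.537, 0.002]
contact_force: [-0.1, 0.0, -0.2]
grip_width: -0.0001
gripper_force: 0.0
```

```bash
python3 look.py 9; python3 -c "
from h import *
o=get_obs();print(o['clock'],o['tcp_pos'],o['contact_force'])"
```

```text
scene wide_top [0.1641] [-0.9  1. ]
scene slim_top [0.1303] [-1.4  1.5]
scene medium_top [0.1515] [-0.9  1. ]
side wide_top [0.1646] [-0.3  0.3]
side slim_top [0.1297] [-0.8  0.8]
side medium_top [0.1503] [-0.6  0.7]
11.1333 [ 0.5181671  -0.08262073  0.27663538] [0.45375362 0.92563523 0.04063867]
```

View pics/side9.png

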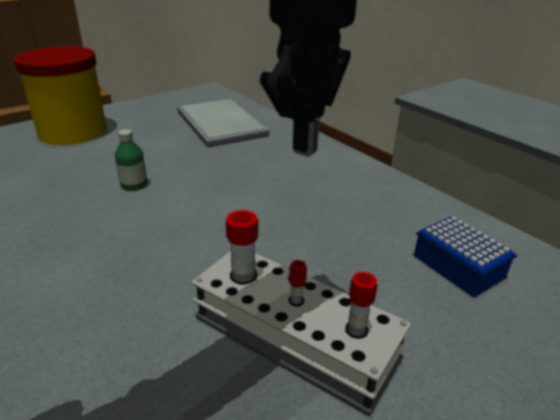

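The side view shows the wide cap raised at (242,227), the slim cap down at (298,273), the medium cap unchanged at (363,288), and the gripper clear of everything.

```bash
python3 -c "
from h import *
print(r.hand_in())"
```

```text
the job is handed in; nothing more can be done
None
```

I pulled the wide tube's cap up to venting (about 164 mm), pressed the slim tube's cap fully home (about 130 mm), left the medium cap unmoved, and handed the job in at about 11 s; no verdict was returned.

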